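# Clamp a numeral in the dowelling jig

## Robot

A 6-joint arm with a two-finger parallel gripper is mounted at the origin on the work surface. World frame = base frame: x ahead of the robot, y to its left, z up, the work surface at z = 0. Lengths are in mm, angles in rad, forces in N, time in s.
With the tool pointing down it reaches from about 350 to 800 mm from the base axis. Payload 7.3 kg.
Tool frame: the origin (TCP) lies at the very end of the fingers, on their centre line; the grasp point (between the pads) lies 19 mm behind it; z points along the fingers, y is the line along which they close (so a half turn about z gives the same grasp; the last joint's range is limited). The gripper opens to 85 mm and grips with 20 to 120 N. Pads are 22 mm wide; open, the fingers measure 114 mm over their backs; the gripper's body (76 mm by 85 mm) begins 54 mm behind the grasp point. The pads swing forward as they close: fully open they stand 13 mm farther back than shut.
Start: joints at [1.103, 0.342, 1.524, -0, 1.275, -0.146], TCP at [166.03, 498.075, 231.322] pointing down, gripper open.
Joint ranges: [-2.53, 2.53], [-0.77, 2.02], [0.04, 2.7], [-1, 4.14], [0.28, 2.66], [-3.11, 3.11]. Speed limits (rad/s): [2.57, 2.57, 3.14, 3.14, 3.14, 3.14].

## Interface

Orientations are given as a unit quaternion [w, x, y, z].
In Python, from workcell import readout, viewer, order gives the robot as it stands.
- The arm moves only by the tool drive_tool, never from a script. Its argument "moves" is a list that holds one entry, the list of rows, each a list of 4 numbers: the shift along the world's x, y, z in mm, then the turn about the world's z in rad. In form: [[[dx, dy, dz, twist], ...]]. A call has 1 to 5 rows; each row shifts and turns the commanded pose from where the row before left it; what a row does not reach is not made up. A row lasts 1/12 s, in which the tool goes at most 41.7 mm and 7.16 degrees, less where a joint would pass 70% of its speed; a pose out of reach is approached as far as the arm can. A call is refused whole if a number of a shift passes 41.7 or a number of a turn 0.125, either way. A call with a gripper value outside its range is refused whole. "gripper" is the opening, from -1 (shut) to 1 (fully open), set as the call begins (left out, the last holds). The fingers move at their own pace and stop on an object; the grip force is fixed at half the most. Time passes only in rows, so rows that do not move let the fingers close. It gives the time, the measured TCP pose, the force, the opening and the grip force at its end, in the units of the state.
- readout.get_obs(): the state, without advancing time (a new reading comes with each control period).
- viewer.camera(name): name is "side" or "top" or "wrist"; returns the picture (420x560x3 uint8, blue, green, red); there is no depth.
- viewer.get_calibration(name): a dict with "fov_y" (degrees; the focal length in pixels is half the picture's height over the tangent of half this angle, whatever the lens; pixels are square), "cx", "cy" (the principal point, pixels), "position" and "rotation" of the camera in the world; the wrist camera has in their place "T_tool_cam" (4x4, takes a point from camera to tool coordinates, whose origin is the TCP and whose axes are the flange's). Camera axes: x right, y up, looking along -z (the intrinsics and any distortion apply to the point x, -y, -z); pixel columns grow to the right and rows downward; lengths in mm; the calibration is good to about 2 mm. A picture is of the moment at which its call begins: read the wrist's pose just before it. get_calibration takes no time and is no camera call.
- order.finish_job(): hands the job in; it is judged then, once.
The state is a dict: "clock": time; "qpos": joint angles; "qd": joint speeds; "joint_efforts": joint torques, N m; "eef_pos": TCP position; "eef_rot": TCP orientation; "ft_force": force on the tool from outside, world axes, zero at the start; "wrist_torque": the same for the moment, N m; "gripper_width": finger opening in mm; "grip_force": force on a finger pad.
Only numpy, scipy, OpenCV 4.12 (cv2) and the standard library are available. Lean on these libraries where they do the work, as an engineer would, in place of code of your own. Each camera call takes 0.05 s, during which the arm holds its last target. There are 200 camera calls.

## Task

Lay the loose numeral 1 face up in the dowelling jig, between the two guide strips with its foot towards the drill-guide jaw, then wind the feed knob clockwise until the carriage pad pushes it home against the stop and bears firmly on it, ready for drilling. The board dents easily: stop as soon as you feel the pad bite (about 15 N) and never force it. Let go of the knob with the numeral held, and leave the other things where they are.

Things in the scene. Friction and masses are not known exactly. Their poses are not given: they have to be found in the camera images.
- one: loose numeral 1, hand-cut from 26 mm board, white face up, about 0.1 kg: a bar about 120 mm long (119 to 121), 36 mm wide, with a short slanted flag at its head. Origin: centre of the bar's underside. x runs along the bar from head (-60) to foot (+60 mm), z up. The flag sticks out on the -y side only, x = -58 to -20 mm, out to y = -45 mm. It starts on a fixed tote lid 16 mm high, by a 7 and a 2
- one_foot (a point): middle of the foot end of the numeral 1, on its underside, about 60 mm from its origin along its x
- jig: dowelling jig bolted to the bench, base plate 350 x 110 x 12 mm. Origin: centre of its underside. Its x runs along the slide towards the drill-guide jaw (block 96 mm wide, 50 mm high, face at x = 135 mm). From that face a 14 mm stop screw stands out at y = 0, 25 mm above the bench, set by hand 2 to 9 mm proud (not measured): where the numeral comes home is not exactly known
- bed (a point): point on top of the jig's plate (12 mm above the bench) in the middle of the guide slot, 70 mm along the jig's x from its origin; axes as the jig's. The middle of the bar lies within about 4 mm of it once clamped. The two guide strips are 8 mm wide, rise 10 mm above the plate, run from 20 mm before to 50 mm beyond this point (along x) and leave a 42 mm wide slot
- pad: hard rubber clamping pad on the carriage's front, 34 mm wide, 26 mm high, which presses on the numeral's head. Origin: centre of its front face, 27 mm above the bench; the face looks along the jig's +x. At knob = 0 the face is at x = -25 mm in the jig's frame
- knob_grip (a point): grip point on the axis of the feed knob, 75 mm above the bench, 45 mm behind the pad's face. The knob is a black fluted cylinder, 40 mm in diameter, axis upright, from 58 to 84 mm above the bench, on the grey carriage (70 x 66 mm, top at 48 mm) and rides along with it
- knob (a joint): angle of the feed knob, rad, 0 = fully back, to 6.25, growing clockwise seen from above. Each rad carries carriage, knob and pad 8 mm along the jig's +x. A drag brake (0.2 N m either way) holds it where it is left, up to 25 N at the pad. Above the readings of free turning on the same grasp, each N at the pad adds 0.008 N m to the knob torque. Once home, about 13 N per mm
- seven: loose numeral 7, about 120 x 80 x 26 mm, lying on the tote lid, to be left alone
- two: loose numeral 2, about 120 x 72 x 26 mm, lying on the tote lid, to be left alone
- snowman_a: ornament, 130 mm tall, to be left alone
- snowman_b: ornament, 130 mm tall, to be left alone
- tape: roll of tape, 96 mm across, to be left alone
- tin: open tin, 86 mm across, 100 mm high, to be left alone
Mind the look-alikes: they are no part of the job. What is shaped like the one but green or pink is not meant.

How it is judged:
By the outcome, as a careful person would: the job done as asked, in the order asked, and still so for the second after the job is handed in, with the robot touching nothing.
It also fails if it takes over 72 s, if anything falls off the work surface, if the arm or the gripper's body presses on something with over 40 N, if the wrist force passes 120 N, or if a joint passes its speed limit or range.

## Working session

There is one attempt and no reset: what is moved stays moved. The work goes in short steps, Python scripts to look and compute and a tool call to move; the robot and the scene stay as the last step left them, time stands still between calls to the robot, and variables do not carry over. Pictures are saved under pics/ and viewed, at most 10 in all, crops included, and the job is handed in when it is done.

Besides the shell and the picture viewer there is one more tool, called in YAML: its name, and indented under it one key for each argument. drive_tool: Moves the arm, as the interface text tells. Its arguments: {"type":"object","properties":{"moves":{"type":"array"},"gripper":{"type":"number"}},"required":["moves"]}

```bash
mkdir -p pics; python3 - <<'E'
from workcell import readout, viewer
import cv2,numpy as np
for n in("top","side"):
    im=viewer.camera(n); cv2.imwrite(f"pics/{n}0.png",im)
    print(n,viewer.get_calibration(n))
print(viewer.get_calibration("wrist"))
print(readout.get_obs())
E
```

```text
top {'fov_y': 50.79101782975336, 'cx': 285.0731940030936, 'cy': 209.6084805011433, 'position': array([ 207.22257033, -100.22968557, 1592.63893248]), 'rotation': array([-0.69671042, -0.05415155,  0.04777406,  0.71370851])}
side {'fov_y': 50.18702584074088, 'cx': 277.4610462470102, 'cy': 210.30821520389173, 'position': array([  158.76382076, -1025.26548519,  1000.93968536]), 'rotation': array([ 0.90936753,  0.38944731, -0.0594213 , -0.13360611])}
{'fov_y': 67.66603744714672, 'cx': 276.37359254291897, 'cy': 211.61888599524926, 'T_tool_cam': array([[ 2.62297232e-04,  9.55685795e-01,  2.94388505e-01,
         7.55550280e+01],
       [ 9.99999666e-01, -2.29175712e-05, -8.16591487e-04,
         3.79133244e-01],
       [-7.73658215e-04,  2.94388621e-01, -9.55685482e-01,
        -1.42534552e+02],
       [ 0.00000000e+00,  0.00000000e+00,  0.00000000e+00,
         1.00000000e+00]])}
{'clock': 0.1, 'qpos': array([ 1.10299518e+00,  3.42637720e-01,  1.52489616e+00,  3.19806432e-05,
        1.27538169e+00, -1.45987567e-01]), 'qd': array([-5.54166214e-04, -1.86023456e-03, -1.50388703e-03, -7.64120610e-05,
        7.10636890e-04, -4.27130888e-05]), 'joint_efforts': array([ 3.16527359e-03, -4.34446871e+01, -2.46495080e+01, -1.13192773e-04,
        4.64958444e-03,  3.90686489e-05]), 'eef_pos': array([165.86019367, 497.75507457, 230.71224638]), 'eef_rot': array([-2.14406211e-04,  1.60217921e-01,  9.87081446e-01, -6.25932099e-04]), 'ft_force': array([-1.37378123, -0.78631753,  0.07859531]), 'wrist_torque': array([0.00113613, 0.02781277, 0.07064334]), 'grip_force': 0.0, 'gripper_width': 85.05872717735346}
```

View pics/top0.png

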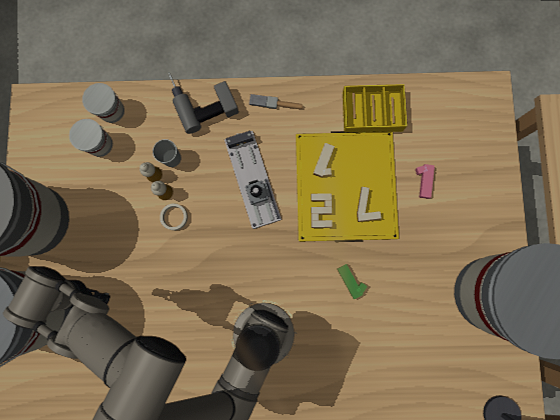

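View pics/side0.png

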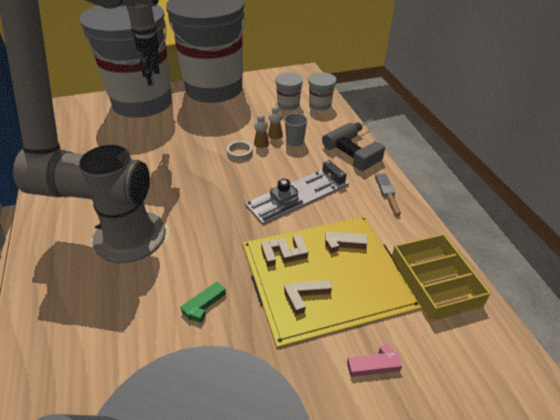

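The top view shows the one at (323,159) on the yellow lid, the 2 at (321,210), the 7 at (369,205), and the jig from (240,140) to (265,220) with its knob at (257,190). I'll segment and measure these.

```bash
cat > h.py <<'E'
import cv2,numpy as np
from scipy.spatial.transform import Rotation as R
from workcell import readout, viewer
def rot(q): return R.from_quat([q[1],q[2],q[3],q[0]]).as_matrix()
def cam(n,o=None):
    c=viewer.get_calibration(n); f=210/np.tan(np.radians(c['fov_y']/2))
    if n=="wrist":
        T=np.array(c['T_tool_cam']); Rt=rot(o['eef_rot'])
        return f,c['cx'],c['cy'],Rt@T[:3,3]+o['eef_pos'],Rt@T[:3,:3]
    return f,c['cx'],c['cy'],np.array(c['position']),rot(c['rotation'])
def ray(C,uv,z):
    f,cx,cy,p,Rm=C; uv=np.atleast_2d(uv).astype(float)
    d=np.c_[(uv[:,0]-cx)/f,-(uv[:,1]-cy)/f,-np.ones(len(uv))]@Rm.T
    return p+d*((z-p[2])/d[:,2])[:,None]
def proj(C,P):
    f,cx,cy,p,Rm=C; q=(np.atleast_2d(P)-p)@Rm
    return np.c_[cx+f*q[:,0]/-q[:,2],cy-f*q[:,1]/-q[:,2]]
E
python3 - <<'E'
from h import *
im=cv2.imread("pics/top0.png"); C=cam("top")
h=cv2.cvtColor(im,cv2.COLOR_BGR2HSV)
m=((h[...,1]<70)&(h[...,2]>120)).astype(np.uint8)
n,l,s,c=cv2.connectedComponentsWithStats(m)
for i in range(1,n):
    if s[i,4]>60 and 220<c[i][0]<410 and 120<c[i][1]<250:
        cn=cv2.findContours((l==i).astype(np.uint8),0,1)[0][0][:,0]
        r=cv2.minAreaRect(ray(C,cn,42)[:,:2].astype(np.float32))
        print(c[i].round(1),s[i],r)
print(ray(C,[[323,159]],42),ray(C,[[257,190]],84), ray(C,[[229,140],[255,131],[281,219],[253,228]],12))
cv2.imwrite("pics/top0c.png",cv2.resize(im[120:250,215:405],None,fx=4,fy=4,interpolation=cv2.INTER_CUBIC))
E
```

```text
[250.9 181.8] [ 224  139   57   90 1698] ((548.5348510742188, 27.414505004882812), (341.88037109375, 109.11338806152344), 16.61512565612793)
[324.  160.6] [314 143  20  33 345] ((608.7147216796875, -241.7032470703125), (56.16984176635742, 118.81336212158203), 68.06163787841797)
[365.7 207.2] [358 187  23  34 349] ((446.9002380371094, -386.43145751953125), (77.51311492919922, 118.87670135498047), 87.30897521972656)
[321.  209.8] [311 194  21  33 458] ((428.3788146972656, -216.076171875), (71.01973724365234, 114.86036682128906), 88.1812744140625)
[[ 613.25252013 -229.60077269   42.        ]] [[497.73660411   6.66078681  84.        ]] [[702.40319701 112.74960406  12.        ]
 [734.35984248  16.02241001  12.        ]
 [403.22813098 -73.17184829  12.        ]
 [373.1483475   28.10865831  12.        ]]
```

View pics/top0c.png

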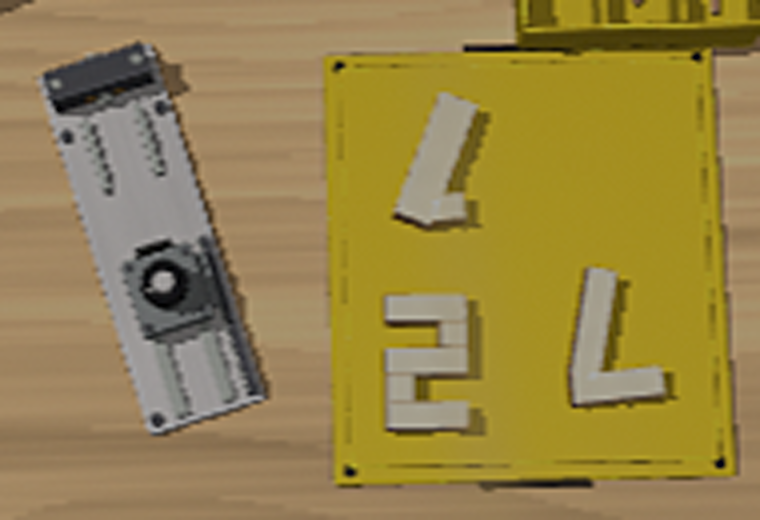

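The crop confirms the one: its head is lower left with the flag at (465,205), and its foot is at (457,100). The jig's jaw is at the far end (100,75). Next I'll move over the jig for a close look, then on to the one.

drive_tool:
  moves:
    - [[23,-32,0,0],[23,-32,0,0],[23,-32,0,0],[23,-32,0,0],[23,-32,0,0]]
  gripper: 1

```text
clock: 0.52
eef_pos: [281.4, 336.4, 231.0]
eef_rot: [-0.0, 0.16, 0.987, -0.0]
ft_force: [0.3, -0.5, 0.3]
gripper_width: 85.2
grip_force: 0.0
```

drive_tool:
  moves:
    - [[23,-32,0,0],[23,-32,0,0],[23,-32,0,0],[23,-32,0,0],[23,-32,0,0]]

```text
clock: 0.93
eef_pos: [396.6, 176.3, 231.2]
eef_rot: [-0.0, 0.16, 0.987, 0.0]
ft_force: [-0.7, 0.1, -0.4]
gripper_width: 85.4
grip_force: 0.0
```

drive_tool:
  moves:
    - [[23,-32,0,0],[23,-32,0,0],[23,-32,0,0],[23,-32,0,0],[23,-32,0,0]]

```text
clock: 1.35
eef_pos: [511.6, 16.2, 231.0]
eef_rot: [-0.0, 0.16, 0.987, 0.0]
ft_force: [0.2, 0.0, 0.9]
gripper_width: 85.6
grip_force: 0.0
```

drive_tool:
  moves:
    - [[0,0,0,0],[0,0,0,0]]

```text
clock: 1.52
eef_pos: [511.4, 16.4, 230.4]
eef_rot: [-0.001, 0.162, 0.987, 0.0]
ft_force: [-0.3, 0.3, 0.3]
gripper_width: 85.6
grip_force: 0.0
```

```bash
python3 - <<'E'
from h import *
import pickle
o=readout.get_obs(); im=viewer.camera("wrist"); cv2.imwrite("pics/wjig.png",im); pickle.dump(o,open("wjig.pkl","wb"))
print(o['eef_pos'],o['eef_rot'],o['qpos'],o['clock'],o['ft_force'])
E
```

```text
[511.4266234   16.39095131 230.41702252] [-8.10477971e-04  1.61932024e-01  9.86801581e-01  4.14308964e-05] [-1.17927480e-01  3.19320197e-01  1.56006788e+00  1.62858510e-04
  1.26382021e+00 -1.36347663e+00] 1.5167 [-0.32240657  0.3283048   0.28763891]
```

View pics/wjig.png

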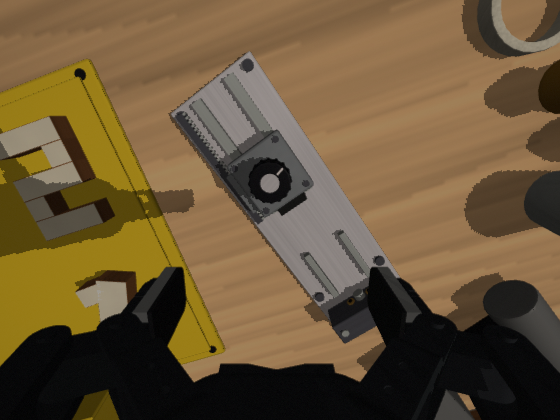

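The wrist view shows the jig from (170,112)/(248,52) to its jaw at about (350,320), with the knob at (270,183), the pad at (293,205) and the strips near (318,273) and (352,250). I'll zoom in to pick exact points.

```bash
python3 - <<'E'
from h import *
im=cv2.imread("pics/wjig.png")
c=cv2.resize(im[150:345,235:400],None,fx=3,fy=3,interpolation=cv2.INTER_CUBIC)
cv2.imwrite("pics/wjigc.png",cv2.convertScaleAbs(c,alpha=1.5))
E
```

```text
(no output)
```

View pics/wjigc.png

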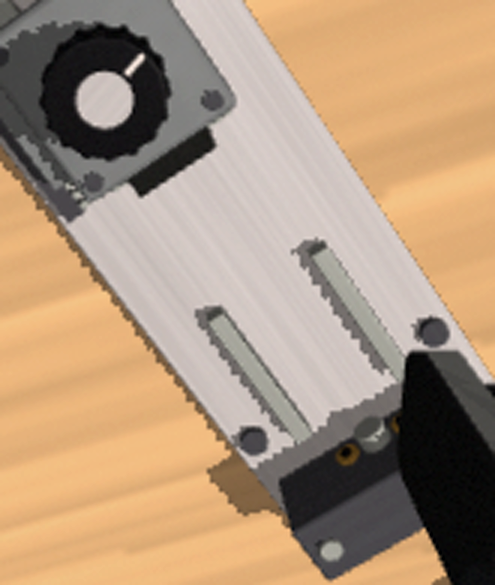

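```bash
python3 - <<'E'
from h import *
import pickle
o=pickle.load(open("wjig.pkl","rb")); C=cam("wrist",o)
f=lambda p:[235+p[0]/3,150+p[1]/3]
P=lambda p,z:ray(C,p,z)[0,:2]
E1,E2=P([248,52],12),P([169,113],12); print("near corners",E1,E2,np.linalg.norm(E1-E2))
r1,r2=P(f((245,0)),12),P(f((385,205)),12); l1,l2=P(f((80,230)),12),P(f((265,475)),12)
s1,s2=P(f((313,256)),22),P(f((216,318)),22); print("strips",s1,s2,np.linalg.norm(s1-s2),"expect 50")
print("ang R",np.degrees(np.arctan2(*(r2-r1)[::-1])),np.degrees(np.arctan2(*(l2-l1)[::-1])), "strip perp",np.degrees(np.arctan2(*(s1-s2)[::-1]))-90)
e2=P(f((300,438)),22);print("stripL ang",np.degrees(np.arctan2(*(e2-s2)[::-1])),np.linalg.norm(e2-s2))
k=P(f((105,100)),84); pad=P(f((178,168)),40); ms=(s1+s2)/2; near=(E1+E2)/2
print("knob",k,"pad",pad,"mid strips",ms,"near",near)
a=np.arctan2(*(ms-near)[::-1]); print("ang centres",np.degrees(a),np.linalg.norm(ms-near),"expect 225")
for d in(a,np.radians(16.2)):
    u=np.array([np.cos(d),np.sin(d)]);v=np.array([-u[1],u[0]])
    for n,p in(("knob",k),("pad",pad),("near",near),("r1",r1),("r2",r2),("l1",l1),("l2",l2)): print(n,((p-ms)@u+50).round(1),((p-ms)@v).round(1))
# top cam cross-check
T=cam("top")
print("top knob px",proj(T,[*k,84]),"strips",proj(T,[*ms,22]))
im=cv2.imread("pics/top0.png");h=cv2.cvtColor(im,cv2.COLOR_BGR2HSV)
m=((h[...,1]<70)&(h[...,2]>120)).astype(np.uint8);n,l,s,c=cv2.connectedComponentsWithStats(m)
cn=cv2.findContours((l==l[165,322]).astype(np.uint8),0,1)[0][0][:,0]
print(l[165,322],cv2.approxPolyDP(cn,1.5,True)[:,0].tolist())
E
```

```text
near corners [370.66229635  33.28379954] [399.90994653 -69.892757  ] 107.24190813797973
strips [594.47947088  68.78937661] [608.01865614  24.10316849] 46.69225560886628 expect 50
ang R 17.50657857196989 16.272981449880145 strip perp 16.85594444507663
stripL ang 15.152288306005564 67.21994971626879
knob [495.89904533  15.93632305] pad [537.10051727  29.35227881] mid strips [601.24906351  46.44627255] near [385.28612144 -18.30447873]
ang centres 16.68996269153501 225.4609769789 expect 225
knob -59.7 1.0
pad -16.4 2.0
near -175.5 0.0
r1 -48.8 56.9
r2 52.4 58.3
l1 -10.2 -48.7
l2 130.5 -49.7
knob -59.7 0.1
pad -16.4 1.5
near -175.5 -1.9
r1 -49.3 56.0
r2 51.9 58.3
l1 -9.8 -49.2
l2 130.9 -49.0
top knob px [[254.33713672 190.5870814 ]] strips [[246.93897829 165.5424031 ]]
196 [[326, 143], [314, 171], [320, 175], [330, 173], [330, 169], [325, 167], [333, 146]]
```

drive_tool:
  moves:
    - [[14,-36,0,-0.02],[14,-36,0,-0.02],[14,-36,0,-0.02],[14,-36,0,0],[14,-36,0,0]]

```text
clock: 1.98
eef_pos: [581.1, -161.6, 231.6]
eef_rot: [-0.0, 0.189, 0.982, 0.0]
ft_force: [0.5, 1.1, 0.6]
gripper_width: 85.4
grip_force: 0.0
```

drive_tool:
  moves:
    - [[15,-36,-10,0],[5,-14,-10,0],[0,0,0,0],[0,0,0,0]]

```text
clock: 2.32
eef_pos: [600.3, -210.5, 210.0]
eef_rot: [-0.002, 0.19, 0.982, 0.001]
ft_force: [0.5, 0.7, -0.7]
gripper_width: 85.7
grip_force: 0.0
```

```bash
python3 - <<'E'
from h import *
import pickle
o=readout.get_obs(); im=viewer.camera("wrist"); cv2.imwrite("pics/wone.png",im); pickle.dump(o,open("wone.pkl","wb"))
print(o['eef_pos'],o['eef_rot'],o['qpos'],o['clock'])
E
```

```text
[ 600.33441459 -210.45269137  210.04204892] [-1.54686319e-03  1.89604600e-01  9.81858993e-01  7.88494480e-04] [-4.57909782e-01  5.66508285e-01  1.21946878e+00  7.20450561e-04
  1.35901593e+00 -1.64733931e+00] 2.3167
```

View pics/wone.png

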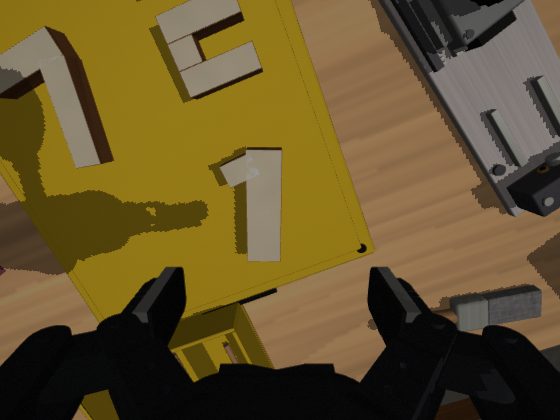

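The one is seen close up: its head is at (264,149), its foot at (264,261) and its flag at (232,172), with the bar's right edge at x≈281. Measuring it at z=42.

```bash
python3 - <<'E'
from h import *
import pickle
o=pickle.load(open("wone.pkl","rb")); C=cam("wrist",o)
im=cv2.imread("pics/wone.png");h=cv2.cvtColor(im,cv2.COLOR_BGR2HSV)
m=((h[...,1]<60)&(h[...,2]>130)).astype(np.uint8);n,l,s,c=cv2.connectedComponentsWithStats(m)
M=(l==l[230,265]).astype(np.uint8);cn=max(cv2.findContours(M,0,1)[0],key=len)[:,0]
print(cv2.approxPolyDP(cn,2.5,True)[:,0].tolist())
# foot part rows 195..262
b=[];
for r in range(195,256,4):
    x=np.where(M[r])[0]; b.append([x.min()-.5,r,x.max()+.5])
b=np.array(b); L=ray(C,b[:,:2],42)[:,:2];Rr=ray(C,b[:,[2,1]],42)[:,:2]
mid=(L+Rr)/2; vx,vy,_,_=cv2.fitLine(mid.astype(np.float32),2,0,.01,.01).ravel()[[0,1,2,3]]
u=np.array([vx,vy]);u*=np.sign(u[0]);print("dir deg",np.degrees(np.arctan2(u[1],u[0])),"width",np.linalg.norm(L-Rr,axis=1).mean())
q=ray(C,cn,42)[:,:2]; t=(q-mid[0])@u; print("len",np.ptp(t)); ctr=mid[0]+u*((t.max()+t.min())/2+np.array([(mid-mid[0])@u]).mean()*0)
v=np.array([-u[1],u[0]]); w=(q-ctr)@v; print("centre",ctr,"lat range",w.min(),w.max(), "foot",mid[0]+u*t.max())
ty=rot(o['eef_rot'])[:,1];print("tool y deg",np.degrees(np.arctan2(ty[1],ty[0])), "ctr in tool",rot(o['eef_rot']).T@(np.r_[ctr,42]-o['eef_pos']))
T=cam("top");k=ray(T,[[326,143],[333,146],[314,171],[320,175]],42);print("topcam foot/head",k[:2].mean(0),k[2:].mean(0),k.mean(0))
E
```

```text
[[246, 150], [244, 156], [220, 167], [230, 186], [247, 180], [248, 260], [279, 260], [280, 151]]
dir deg -22.4104 width 34.27068975179219
len 118.18918104825367
centre [ 610.14380494 -227.84792893] lat range -43.159824033363506 17.004537865907675 foot [ 664.77538655 -250.37704556]
tool y deg 68.1404546920772 ctr in tool [-16.14146619 -12.65376998 167.97703357]
topcam foot/head [ 666.48218307 -254.98628156   42.        ] [ 562.31170572 -206.28722386   42.        ] [ 614.3969444  -230.63675271   42.        ]
```

drive_tool:
  moves:
    - [[8,-10,-32,-0.009],[7,-9,-35,0],[0,0,-35,0],[0,0,-30,0],[0,0,-20,0]]

```text
clock: 2.78
eef_pos: [614.9, -227.7, 57.1]
eef_rot: [-0.002, 0.193, 0.981, 0.001]
ft_force: [-0.6, 0.2, 0.9]
gripper_width: 85.3
grip_force: 0.0
```

drive_tool:
  moves:
    - [[0,0,-15,0],[0,0,-10,0],[0,0,-5,0],[0,0,0,0],[0,0,0,0]]

```text
clock: 3.2
eef_pos: [616.7, -230.4, 30.7]
eef_rot: [0.001, 0.194, 0.981, -0.0]
ft_force: [0.6, -0.6, 0.4]
gripper_width: 85.4
grip_force: 0.0
```

drive_tool:
  moves:
    - [[0,0,0,0],[0,0,0,0],[0,0,0,0],[0,0,0,0],[0,0,0,0]]
  gripper: -1

```text
clock: 3.62
eef_pos: [616.5, -231.3, 30.3]
eef_rot: [0.001, 0.194, 0.981, -0.0]
ft_force: [-0.9, -0.4, -0.9]
gripper_width: 34.2
grip_force: 60.4
```

drive_tool:
  moves:
    - [[0,0,0,0],[0,0,0,0],[0,0,0,0],[0,0,0,0],[0,0,0,0]]

```text
clock: 4.03
eef_pos: [616.5, -231.3, 30.2]
eef_rot: [0.001, 0.194, 0.981, -0.0]
ft_force: [-0.3, -0.1, 5.9]
gripper_width: 34.0
grip_force: 61.2
```

drive_tool:
  moves:
    - [[0,0,15,0],[0,0,25,0],[0,0,30,0],[0,0,30,0]]

```text
clock: 4.37
eef_pos: [615.3, -230.6, 129.3]
eef_rot: [-0.001, 0.194, 0.981, 0.0]
ft_force: [1.2, -0.5, -0.4]
gripper_width: 34.5
grip_force: 60.4
```

drive_tool:
  moves:
    - [[0.3,35.3,0,0.085],[0.3,35.3,0,0.085],[0.3,35.3,0,0.085],[0.3,35.3,0,0.085],[0.3,35.3,0,0.085]]

```text
clock: 4.78
eef_pos: [617.0, -52.9, 128.9]
eef_rot: [-0.0, -0.019, 1.0, 0.0]
ft_force: [0.1, 0.4, -1.1]
gripper_width: 34.2
grip_force: 60.5
```

drive_tool:
  moves:
    - [[0.3,35.3,0,0.085],[0.3,35.3,0,0.085],[0.3,35.3,0,0.085],[0,0,0,0],[0,0,0,0]]

```text
clock: 5.2
eef_pos: [618.0, 53.5, 128.9]
eef_rot: [-0.0, -0.146, 0.989, 0.0]
ft_force: [-0.5, -0.5, -0.4]
gripper_width: 34.5
grip_force: 60.5
```

```bash
python3 - <<'E'
from h import *
import pickle
o=readout.get_obs(); im=viewer.camera("wrist"); cv2.imwrite("pics/wpl.png",im); pickle.dump(o,open("wpl.pkl","wb"))
print(o['eef_pos'],o['eef_rot'],o['qpos'],o['clock'],o['gripper_width'],o['ft_force'])
E
```

```text
[617.97064192  53.45900258 128.87901144] [-4.57547356e-04 -1.45625297e-01  9.89339707e-01  8.36037704e-05] [-3.71902786e-02  6.05115496e-01  1.38444194e+00 -2.65385820e-06
  1.15296546e+00 -1.90027551e+00] 5.2 34.457013531630004 [-0.54477325 -0.52336524 -0.37463865]
```

View pics/wpl.png

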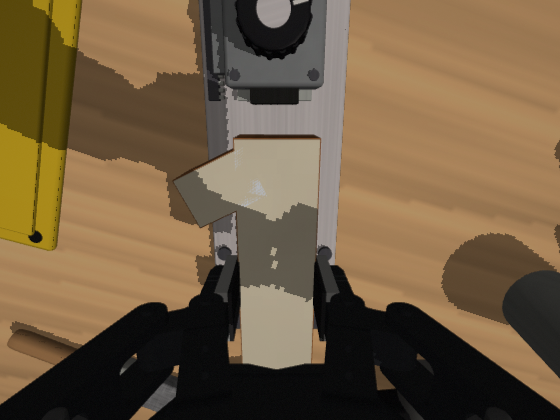

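The held bar is centred over the jig at x≈278 from row 137 down, with the flag to the left at (178,183). The pad front is at (275,104), the knob at (273,8), and the plate runs from about x=205 to x=348. Checking the alignment with numbers.

```bash
python3 - <<'E'
from h import *
import pickle
o=pickle.load(open("wpl.pkl","rb")); C=cam("wrist",o); im=cv2.imread("pics/wpl.png")
h=cv2.cvtColor(cv2.GaussianBlur(im,(3,3),0),cv2.COLOR_BGR2HSV); g=h[...,1]<75
Ls,Rs=[],[]
for r in range(5,135,8):
    x=np.where(g[r,190:365])[0]+190; Ls.append([x.min()-.5,r]);Rs.append([x.max()+.5,r])
L=ray(C,Ls,12)[:,:2];Rr=ray(C,Rs,12)[:,:2]
print(np.array(Ls)[:,0],np.array(Rs)[:,0])
fa=lambda p:np.degrees(np.arctan(np.polyfit(p[:,0],p[:,1],1)[0]))
print("ang",fa(L),fa(Rr))
Q=lambda p,z:ray(C,p,z)[0,:2]
bl,br=Q([235,140],141),Q([320,140],141); print("bar head",(bl+br)/2,np.linalg.norm(bl-br))
pad=Q([274.5,103.5],40);k=Q([273,9],84)
ty=rot(o['eef_rot'])[:,1];by=np.degrees(np.arctan2(ty[1],ty[0]))-90;print("bar yaw",by)
u=np.array([np.cos(np.radians(16.7)),np.sin(np.radians(16.7))]);v=np.array([-u[1],u[0]]);O=np.array([601.25,46.45])-50*u
J=lambda p:(((np.array(p)-O)@u).round(1),((np.array(p)-O)@v).round(1))
print("J: pad",J(pad),"knob",J(k),"head",J((bl+br)/2),"tcp",J(o['eef_pos'][:2]))
print("L,R lat",((L-O)@v).round(1),((Rr-O)@v).round(1))
E
```

```text
[198.5 199.5 199.5 199.5 200.5 200.5 201.5 201.5 202.5 202.5 203.5 203.5
 204.5 204.5 205.5 205.5 206.5] [349.5 349.5 348.5 348.5 347.5 347.5 346.5 346.5 345.5 345.5 344.5 344.5
 344.5 343.5 343.5 342.5 342.5]
ang 16.55844573719775 16.949562070534984
bar head [554.92563517  35.65742992] 34.60309310629296
bar yaw 16.74697509281009
J: pad (np.float64(-15.0), np.float64(1.3)) knob (np.float64(-60.1), np.float64(0.7)) head (np.float64(2.5), np.float64(3.0)) tcp (np.float64(68.0), np.float64(1.9))
L,R lat [-53.6 -53.2 -53.6 -53.9 -53.6 -53.9 -53.6 -54.  -53.6 -54.  -53.6 -54.
 -53.6 -54.  -53.6 -54.  -53.6] [55.2 55.6 55.2 55.5 55.2 55.5 55.1 55.5 55.1 55.5 55.1 55.5 55.8 55.4
 55.8 55.4 55.8]
```

drive_tool:
  moves:
    - [[0.4,-1.5,-25,0],[0,0,-30,0],[0,0,-20,0],[0,0,-12,0],[0,0,0,0]]

```text
clock: 5.67
eef_pos: [617.0, 48.5, 39.3]
eef_rot: [-0.003, -0.143, 0.99, 0.0]
ft_force: [-0.4, 0.2, -0.3]
gripper_width: 34.5
grip_force: 60.4
```

drive_tool:
  moves:
    - [[0,0,-5,0],[0,0,-3,0],[0,0,-3,0],[0,0,0,0]]

```text
clock: 6.0
eef_pos: [619.1, 49.9, 31.7]
eef_rot: [0.0, -0.144, 0.99, -0.0]
ft_force: [-0.2, -0.0, 0.2]
gripper_width: 34.3
grip_force: 60.5
```

drive_tool:
  moves:
    - [[0,0,-2,0],[0,0,-1,0],[0,0,0,0],[0,0,0,0]]

```text
clock: 6.33
eef_pos: [618.9, 50.1, 28.5]
eef_rot: [0.0, -0.144, 0.99, 0.0]
ft_force: [0.1, 0.4, -0.8]
gripper_width: 34.4
grip_force: 60.5
```

drive_tool:
  moves:
    - [[0,0.5,-1,0],[0,0.5,-1,0],[0,0,0,0]]

```text
clock: 6.58
eef_pos: [618.9, 51.1, 26.3]
eef_rot: [0.0, -0.144, 0.99, 0.0]
ft_force: [-0.3, -0.4, 0.0]
gripper_width: 34.1
grip_force: 60.5
```

drive_tool:
  moves:
    - [[0,0,-0.5,0],[0,0,0,0]]

```text
clock: 6.75
eef_pos: [618.8, 51.1, 26.2]
eef_rot: [0.0, -0.144, 0.99, 0.0]
ft_force: [-0.8, 1.0, 2.9]
gripper_width: 34.2
grip_force: 60.9
```

drive_tool:
  moves:
    - [[0,0,0,0],[0,0,0,0],[0,0,0,0],[0,0,0,0],[0,0,0,0]]
  gripper: 1

```text
clock: 7.17
eef_pos: [618.8, 50.9, 25.7]
eef_rot: [-0.0, -0.144, 0.99, 0.0]
ft_force: [-0.4, -0.6, 0.2]
gripper_width: 85.5
grip_force: 0.0
```

drive_tool:
  moves:
    - [[0,0,10,0],[0,0,30,0],[0,0,40,0],[-20,-5,30,0],[-30,-10,0,0]]

```text
clock: 7.58
eef_pos: [573.8, 36.2, 143.1]
eef_rot: [0.007, -0.145, 0.989, -0.001]
ft_force: [0.5, -0.1, 0.8]
gripper_width: 85.3
grip_force: 0.0
```

drive_tool:
  moves:
    - [[-38,-11,0,0],[-35,-9.5,0,0],[0,0,0,0],[0,0,0,0]]

```text
clock: 7.92
eef_pos: [494.5, 15.2, 136.9]
eef_rot: [0.0, -0.144, 0.99, 0.0]
ft_force: [0.9, -0.1, 0.4]
gripper_width: 85.3
grip_force: 0.0
```

```bash
python3 - <<'E'
from h import *
import pickle
o=readout.get_obs(); im=viewer.camera("wrist"); cv2.imwrite("pics/wk.png",im); pickle.dump(o,open("wk.pkl","wb"))
print(o['eef_pos'],o['eef_rot'],o['qpos'],o['clock'],o['gripper_width'],o['ft_force'])
im=viewer.camera("top"); cv2.imwrite("pics/top1.png",im)
C=cam("top");c=[int(x) for x in proj(C,[560,30,20])[0]]
a=im[c[1]-75:c[1]+75,c[0]-60:c[0]+60]
w=cv2.imread("pics/wk.png")
cv2.imwrite("pics/wkc.png",np.hstack([cv2.resize(w,(440,330)),cv2.resize(a,None,fx=2.2,fy=2.2)]))
E
```

```text
[494.5245906   15.2200965  136.85516618] [ 1.57029512e-04 -1.43599185e-01  9.89635918e-01  1.52179359e-05] [-1.24343789e-01  3.88577846e-01  1.74212214e+00  1.32967406e-04
  1.01059793e+00 -1.98340544e+00] 7.9167 85.30765484755948 [ 0.87109329 -0.06913848  0.37161438]
```

View pics/wkc.png

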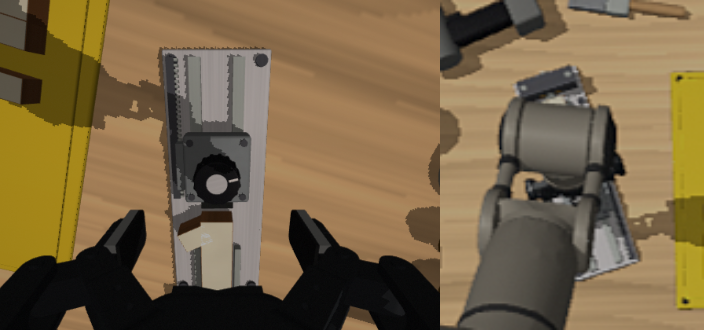

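The numeral sits in the slot between the strips with its head facing the pad. The knob cap is at (217,184) in the scaled view. I'll measure the knob centre and the head gap.

```bash
python3 - <<'E'
from h import *
import pickle
o=pickle.load(open("wk.pkl","rb")); C=cam("wrist",o); k=560/440
u=np.array([np.cos(np.radians(16.7)),np.sin(np.radians(16.7))]);v=np.array([-u[1],u[0]]);O=np.array([601.25,46.45])-50*u
im=cv2.imread("pics/wk.png"); g=cv2.cvtColor(im,cv2.COLOR_BGR2GRAY)
m=(g[205:265,235:320]>110).astype(np.uint8); n,l,s,c=cv2.connectedComponentsWithStats(m)
i=min(range(1,n),key=lambda i:abs(c[i]-[41,29]).sum()+ (s[i,4]<100)*1e3); cap=c[i]+[235,205]; print(cap,s[i])
for nm,p,z in(("knobcap",cap,84),("head top",[217*k,225*k],38),("head bottom",[217*k,212*k],12),("padtop",[217*k,207*k],40),("bar L",[202*k,280*k],38),("bar R",[232*k,280*k],38),("pl L",[178*k,260*k],12),("pl R",[262*k,260*k],12)):
    P=ray(C,p,z)[0,:2]; print(nm,P.round(1),((P-O)@u).round(1),((P-O)@v).round(1))
print("tcp J",(o['eef_pos'][:2]-O)@u,(o['eef_pos'][:2]-O)@v)
E
```

```text
[275.53398058 234.18640777] [ 28  17  26  25 515]
knobcap [495.3  15.6] -60.4 0.9
head top [558.9  34.9] 6.1 1.1
head bottom [556.7  34.2] 3.8 1.1
padtop [536.9  28.4] -16.9 1.2
bar L [635.3  38.8] 80.5 -17.1
bar R [625.1  73.3] 80.6 18.8
pl L [636.8   5.6] 72.3 -49.3
pl R [606.  109.3] 72.6 58.9
tcp J -61.19823919833923 0.7559650385590373
```

drive_tool:
  moves:
    - [[0.8,0.4,-25,0],[0,0,-25,0],[0,0,-18,0],[0,0,-11,0],[0,0,0,0]]

```text
clock: 8.43
eef_pos: [496.7, 16.2, 54.6]
eef_rot: [-0.002, -0.144, 0.99, 0.001]
ft_force: [-0.2, -0.5, 0.1]
gripper_width: 85.4
grip_force: 0.0
```

drive_tool:
  moves:
    - [[0,0,0,0],[0,0,0,0]]

```text
clock: 8.6
eef_pos: [498.0, 15.9, 57.5]
eef_rot: [0.001, -0.144, 0.99, -0.0]
ft_force: [-0.6, -0.1, 0.2]
gripper_width: 85.9
grip_force: 0.0
```

```bash
cat > st.py <<'E'
from h import *
o=readout.get_obs();u=np.array([.958,.287,0]);v=np.array([-.287,.958,0]);O=np.array([553.36,32.08,0])
y=rot(o['eef_rot'])[:,1];p=o['eef_pos']
print("t %.2f J %.2f %.2f z %.1f yaw %.3f q6 %.2f w %.1f F u %.1f v %.1f z %.1f Tz %.3f"%(o['clock'],(p-O)@u,(p-O)@v,p[2],np.arctan2(y[1],y[0]),o['qpos'][5],o['gripper_width'],o['ft_force']@u,o['ft_force']@v,o['ft_force'][2],o['wrist_torque'][2]),o['wrist_torque'].round(3))
E
python3 st.py
```

```text
t 8.60 J -57.65 0.42 z 57.5 yaw 1.860 q6 -1.98 w 85.9 F u -0.6 v 0.1 z 0.2 Tz -0.042 [ 0.028 -0.017 -0.042]
```

drive_tool:
  moves:
    - [[0,0,0,0],[0,0,0,0],[0,0,0,0],[0,0,0,0],[0,0,0,0]]
  gripper: -1

```text
clock: 9.02
eef_pos: [497.1, 15.4, 57.8]
eef_rot: [0.001, -0.144, 0.99, -0.001]
ft_force: [-2.3, -2.0, 5.9]
gripper_width: 38.6
grip_force: 59.6
```

drive_tool:
  moves:
    - [[0,0,0,0],[0,0,0,0],[0,0,0,0]]

```text
clock: 9.27
eef_pos: [497.1, 15.4, 57.7]
eef_rot: [0.001, -0.144, 0.99, -0.0]
ft_force: [-1.8, -2.6, 5.1]
gripper_width: 38.6
grip_force: 59.6
```

```bash
python3 st.py
```

```text
t 9.27 J -58.69 0.14 z 57.7 yaw 1.860 q6 -1.98 w 38.6 F u -2.4 v -2.0 z 5.1 Tz 0.052 [-0.416  0.238  0.052]
```

drive_tool:
  moves:
    - [[0.92,0.28,0,-0.12],[0.92,0.28,0,-0.12],[0.92,0.28,0,-0.12],[0.92,0.28,0,-0.12]]

```text
clock: 9.6
eef_pos: [500.9, 15.7, 57.8]
eef_rot: [0.001, 0.098, 0.995, -0.001]
ft_force: [-1.9, -7.1, 5.2]
gripper_width: 38.2
grip_force: 59.5
```

```bash
python3 st.py
```

```text
t 9.60 J -54.96 -0.60 z 57.8 yaw 1.375 q6 -1.49 w 38.2 F u -3.8 v -6.3 z 5.2 Tz 0.181 [-1.257  0.308  0.181]
```

drive_tool:
  moves:
    - [[0.92,0.28,0,-0.12],[0.92,0.28,0,-0.12],[0.92,0.28,0,-0.12],[0.92,0.28,0,-0.12]]

```text
clock: 9.93
eef_pos: [504.2, 16.2, 57.8]
eef_rot: [0.001, 0.331, 0.943, -0.001]
ft_force: [-3.4, -10.1, 7.5]
gripper_width: 38.7
grip_force: 59.6
```

```bash
python3 st.py
```

```text
t 9.93 J -51.66 -1.14 z 57.8 yaw 0.895 q6 -1.01 w 38.7 F u -6.1 v -8.7 z 7.5 Tz 0.190 [-1.824  0.549  0.19 ]
```

drive_tool:
  moves:
    - [[0.92,0.28,0,-0.12],[0.92,0.28,0,-0.12],[0.92,0.28,0,-0.12],[0.92,0.28,0,-0.12],[0,0,0,0]]

```text
clock: 10.35
eef_pos: [507.3, 16.8, 57.7]
eef_rot: [0.001, 0.547, 0.837, -0.002]
ft_force: [-6.5, -12.8, 8.7]
gripper_width: 38.6
grip_force: 59.9
```

```bash
python3 st.py
```

```text
t 10.35 J -48.49 -1.38 z 57.7 yaw 0.414 q6 -0.53 w 38.6 F u -9.9 v -10.4 z 8.7 Tz -0.294 [-2.181  0.97  -0.294]
```

Side forces are building up because the grip is slightly off the knob axis. I'll release, re-measure the knob centre and regrasp.

drive_tool:
  moves:
    - [[0,0,0,0],[0,0,0,0],[0,0,0,0],[0,0,0,0]]
  gripper: 1

```text
clock: 10.68
eef_pos: [507.7, 19.4, 56.9]
eef_rot: [0.0, 0.544, 0.839, 0.0]
ft_force: [0.9, 0.3, 0.6]
gripper_width: 84.1
grip_force: 0.0
```

```bash
python3 st.py
```

```text
t 10.68 J -47.33 0.99 z 56.9 yaw 0.420 q6 -0.53 w 84.1 F u 0.9 v 0.1 z 0.6 Tz -0.026 [ 0.02   0.051 -0.026]
```

drive_tool:
  moves:
    - [[0,0,20,0],[0,0,30,0],[0,0,30,0],[0,0,0,0],[0,0,0,0]]

```text
clock: 11.1
eef_pos: [508.7, 19.4, 138.4]
eef_rot: [0.002, 0.544, 0.839, 0.001]
ft_force: [-0.3, -0.4, -1.2]
gripper_width: 85.6
grip_force: 0.0
```

```bash
python3 st.py; cat > kn.py <<'E'
from h import *
import sys
o=readout.get_obs(); im=viewer.camera("wrist"); cv2.imwrite("pics/%s.png"%sys.argv[1],im); C=cam("wrist",o)
u=np.array([.958,.287]);v=np.array([-.287,.958]);O=np.array([553.36,32.08])
g=cv2.cvtColor(im,cv2.COLOR_BGR2GRAY); q=proj(C,[*o['eef_pos'][:2],84])[0]; print("tcp px",q)
x0,y0=[int(t)-60 for t in q]; m=(g[y0:y0+120,x0:x0+120]>110).astype(np.uint8)
n,l,s,c=cv2.connectedComponentsWithStats(m)
for i in range(1,n):
    if 300<s[i,4]<900 and max(s[i,2:4])<40:
        P=ray(C,c[i]+[x0,y0],84)[0,:2]; print("cap",c[i]+[x0,y0],s[i,2:],P.round(1),"J",((P-O)@u).round(1),((P-O)@v).round(1),"d",(P-o['eef_pos'][:2]).round(2))
E
python3 kn.py wk2
```

```text
t 11.10 J -46.42 0.65 z 138.4 yaw 0.420 q6 -0.53 w 85.6 F u -0.4 v -0.3 z -1.2 Tz 0.032 [ 0.004 -0.014  0.032]
tcp px [276.01189325 233.0573163 ]
cap [272.42629482 232.43824701] [ 26  24 502] [506.3  18.8] J -48.9 0.8 d [-2.38 -0.57]
```

drive_tool:
  moves:
    - [[-2,-0.5,-25,0],[0,0,-30,0],[0,0,-18,0],[0,0,-8,0],[0,0,0,0]]

```text
clock: 11.57
eef_pos: [503.7, 19.0, 53.1]
eef_rot: [-0.003, 0.544, 0.839, -0.001]
ft_force: [-0.9, -0.3, -0.5]
gripper_width: 85.5
grip_force: 0.0
```

drive_tool:
  moves:
    - [[0,0,0,0],[0,0,0,0],[0,0,0,0]]

```text
clock: 11.82
eef_pos: [506.5, 18.7, 56.9]
eef_rot: [0.001, 0.544, 0.839, 0.001]
ft_force: [-0.8, 0.6, 0.8]
gripper_width: 85.2
grip_force: 0.0
```

```bash
python3 st.py
```

```text
t 11.82 J -48.78 0.62 z 56.9 yaw 0.420 q6 -0.53 w 85.2 F u -0.6 v 0.8 z 0.8 Tz -0.011 [ 0.022  0.011 -0.011]
```

drive_tool:
  moves:
    - [[0,0,0,0],[0,0,0,0],[0,0,0,0],[0,0,0,0],[0,0,0,0]]
  gripper: -1

```text
clock: 12.23
eef_pos: [506.3, 18.9, 56.6]
eef_rot: [0.001, 0.544, 0.839, 0.001]
ft_force: [-0.3, 0.3, 5.4]
gripper_width: 38.6
grip_force: 59.8
```

drive_tool:
  moves:
    - [[0,0,0,0],[0,0,0,0],[0,0,0,0]]

```text
clock: 12.48
eef_pos: [506.2, 18.9, 56.5]
eef_rot: [0.001, 0.544, 0.839, 0.001]
ft_force: [-0.8, 1.8, 5.0]
gripper_width: 38.7
grip_force: 59.8
```

```bash
python3 st.py
```

```text
t 12.48 J -48.93 0.89 z 56.5 yaw 0.420 q6 -0.53 w 38.7 F u -0.2 v 2.0 z 5.0 Tz -0.011 [ 0.165  0.072 -0.011]
```

drive_tool:
  moves:
    - [[0.46,0.14,0,-0.06],[0.46,0.14,0,-0.06],[0.46,0.14,0,-0.06],[0.46,0.14,0,-0.06]]

```text
clock: 12.82
eef_pos: [508.3, 19.5, 56.6]
eef_rot: [0.001, 0.642, 0.767, 0.001]
ft_force: [0.0, 1.0, 4.2]
gripper_width: 38.7
grip_force: 59.6
```

```bash
python3 st.py
```

```text
t 12.82 J -46.77 0.88 z 56.6 yaw 0.178 q6 -0.29 w 38.7 F u 0.3 v 0.9 z 4.2 Tz 0.203 [ 0.342 -0.062  0.203]
```

drive_tool:
  moves:
    - [[0.46,0.14,0,-0.06],[0.46,0.14,0,-0.06],[0.46,0.14,0,-0.06],[0.46,0.14,0,-0.06]]

```text
clock: 13.15
eef_pos: [510.3, 20.1, 56.6]
eef_rot: [0.001, 0.729, 0.685, 0.001]
ft_force: [0.8, 1.9, 4.4]
gripper_width: 38.2
grip_force: 59.6
```

```bash
python3 st.py
```

```text
t 13.15 J -44.70 0.83 z 56.6 yaw -0.062 q6 -0.05 w 38.2 F u 1.3 v 1.5 z 4.4 Tz 0.261 [ 0.274 -0.126  0.261]
```

drive_tool:
  moves:
    - [[0,0,0,0],[0,0,0,0]]

```text
clock: 13.32
eef_pos: [510.3, 20.1, 56.5]
eef_rot: [0.001, 0.728, 0.686, 0.001]
ft_force: [1.2, 1.8, 6.1]
gripper_width: 38.4
grip_force: 59.7
```

```bash
python3 st.py
```

```text
t 13.32 J -44.72 0.84 z 56.5 yaw -0.059 q6 -0.05 w 38.4 F u 1.6 v 1.4 z 6.1 Tz -0.204 [ 0.344 -0.154 -0.204]
```

drive_tool:
  moves:
    - [[0.46,0.14,0,-0.06],[0.46,0.14,0,-0.06],[0.46,0.14,0,-0.06],[0.46,0.14,0,-0.06]]

```text
clock: 13.65
eef_pos: [512.3, 20.6, 56.6]
eef_rot: [0.001, 0.805, 0.593, 0.001]
ft_force: [2.7, 1.9, 5.7]
gripper_width: 38.9
grip_force: 59.6
```

```bash
python3 st.py
```

```text
t 13.65 J -42.64 0.74 z 56.6 yaw -0.301 q6 0.19 w 38.9 F u 3.1 v 1.1 z 5.7 Tz 0.220 [ 0.312 -0.314  0.22 ]
```

drive_tool:
  moves:
    - [[0.46,0.14,0,-0.06],[0.46,0.14,0,-0.06],[0.46,0.14,0,-0.06]]

```text
clock: 13.9
eef_pos: [513.8, 20.9, 56.6]
eef_rot: [0.001, 0.855, 0.518, 0.001]
ft_force: [2.6, 1.8, 4.5]
gripper_width: 38.6
grip_force: 59.6
```

```bash
python3 st.py
```

```text
t 13.90 J -41.10 0.65 z 56.6 yaw -0.481 q6 0.37 w 38.6 F u 3.0 v 0.9 z 4.5 Tz 0.280 [ 0.252 -0.283  0.28 ]
```

drive_tool:
  moves:
    - [[0.46,0.14,0,-0.06],[0.46,0.14,0,-0.06]]

```text
clock: 14.07
eef_pos: [514.8, 21.2, 56.6]
eef_rot: [0.001, 0.885, 0.466, 0.001]
ft_force: [2.7, 0.9, 4.4]
gripper_width: 38.5
grip_force: 59.6
```

```bash
python3 st.py
```

```text
t 14.07 J -40.08 0.60 z 56.6 yaw -0.601 q6 0.49 w 38.5 F u 2.9 v 0.1 z 4.4 Tz 0.244 [ 0.238 -0.346  0.244]
```

drive_tool:
  moves:
    - [[0.46,0.14,0,-0.06]]

```text
clock: 14.15
eef_pos: [515.3, 21.3, 56.6]
eef_rot: [0.001, 0.898, 0.44, 0.001]
ft_force: [1.9, 0.8, 4.3]
gripper_width: 38.4
grip_force: 59.6
```

```bash
python3 st.py
```

```text
t 14.15 J -39.58 0.56 z 56.6 yaw -0.661 q6 0.55 w 38.4 F u 2.0 v 0.2 z 4.3 Tz 0.257 [ 0.214 -0.376  0.257]
```

Free turning reads about 0.24–0.26 N m, so the bite should read about 0.37.

drive_tool:
  moves:
    - [[0.46,0.14,0,-0.06]]

```text
clock: 14.23
eef_pos: [515.8, 21.4, 56.6]
eef_rot: [0.001, 0.911, 0.412, 0.001]
ft_force: [2.4, 1.0, 3.5]
gripper_width: 38.1
grip_force: 59.6
```

```bash
python3 st.py
```

```text
t 14.23 J -39.09 0.53 z 56.6 yaw -0.721 q6 0.61 w 38.1 F u 2.5 v 0.2 z 3.5 Tz 0.194 [ 0.2   -0.447  0.194]
```

drive_tool:
  moves:
    - [[0.46,0.14,0,-0.06]]

```text
clock: 14.32
eef_pos: [516.3, 21.5, 56.5]
eef_rot: [0.001, 0.923, 0.385, 0.002]
ft_force: [2.3, 0.8, 3.3]
gripper_width: 38.4
grip_force: 59.6
```

```bash
python3 st.py
```

```text
t 14.32 J -38.54 0.47 z 56.5 yaw -0.781 q6 0.67 w 38.4 F u 2.4 v 0.2 z 3.3 Tz 0.235 [ 0.14  -0.429  0.235]
```

drive_tool:
  moves:
    - [[0.46,0.15,0,-0.06]]

```text
clock: 14.4
eef_pos: [516.8, 21.6, 56.6]
eef_rot: [0.001, 0.934, 0.357, 0.002]
ft_force: [2.4, -0.1, 3.1]
gripper_width: 38.5
grip_force: 59.6
```

```bash
python3 st.py
```

```text
t 14.40 J -38.07 0.44 z 56.6 yaw -0.841 q6 0.73 w 38.5 F u 2.3 v -0.8 z 3.1 Tz 0.241 [ 0.121 -0.42   0.241]
```

drive_tool:
  moves:
    - [[0.46,0.15,0,-0.06]]

```text
clock: 14.48
eef_pos: [517.2, 21.7, 56.6]
eef_rot: [0.001, 0.944, 0.329, 0.002]
ft_force: [3.0, 1.2, 4.2]
gripper_width: 38.3
grip_force: 59.6
```

```bash
python3 st.py
```

```text
t 14.48 J -37.58 0.42 z 56.6 yaw -0.901 q6 0.79 w 38.3 F u 3.2 v 0.3 z 4.2 Tz 0.321 [ 0.045 -0.41   0.321]
```

Torque is rising (0.32 N m), so I'm going to single small steps.

drive_tool:
  moves:
    - [[0.23,0.07,0,-0.03]]

```text
clock: 14.57
eef_pos: [517.5, 21.7, 56.6]
eef_rot: [0.001, 0.949, 0.315, 0.002]
ft_force: [3.1, -0.2, 4.4]
gripper_width: 38.4
grip_force: 59.7
```

```bash
python3 st.py
```

```text
t 14.57 J -37.32 0.39 z 56.6 yaw -0.931 q6 0.82 w 38.4 F u 2.9 v -1.1 z 4.4 Tz 0.332 [ 0.101 -0.388  0.332]
```

drive_tool:
  moves:
    - [[0.23,0.07,0,-0.03]]

```text
clock: 14.65
eef_pos: [517.7, 21.8, 56.6]
eef_rot: [0.001, 0.954, 0.301, 0.002]
ft_force: [3.0, 0.5, 3.6]
gripper_width: 38.4
grip_force: 59.7
```

```bash
python3 st.py
```

```text
t 14.65 J -37.10 0.36 z 56.6 yaw -0.959 q6 0.85 w 38.4 F u 3.1 v -0.4 z 3.6 Tz 0.323 [ 0.07  -0.438  0.323]
```

drive_tool:
  moves:
    - [[0.23,0.07,0,-0.03]]

```text
clock: 14.73
eef_pos: [517.9, 21.8, 56.6]
eef_rot: [0.001, 0.958, 0.287, 0.002]
ft_force: [2.7, -0.7, 3.8]
gripper_width: 38.3
grip_force: 59.6
```

```bash
python3 st.py
```

```text
t 14.73 J -36.87 0.35 z 56.6 yaw -0.989 q6 0.88 w 38.3 F u 2.4 v -1.5 z 3.8 Tz 0.418 [ 0.098 -0.505  0.418]
```

The torque trend puts the pad at about 15–18 N, so I'm stopping here. Releasing, lifting clear and looking.

drive_tool:
  moves:
    - [[0,0,0,0],[0,0,0,0],[0,0,0,0],[0,0,0,0],[0,0,0,0]]
  gripper: 1

```text
clock: 15.15
eef_pos: [516.2, 22.0, 55.6]
eef_rot: [-0.0, 0.958, 0.287, -0.0]
ft_force: [-1.1, -0.4, 0.4]
gripper_width: 85.5
grip_force: 0.0
```

drive_tool:
  moves:
    - [[0,0,20,0],[0,0,35,0],[0,0,35,0],[-10,0,30,0.12],[-10,0,0,0.12]]

```text
clock: 15.57
eef_pos: [499.5, 21.7, 181.6]
eef_rot: [0.003, 0.916, 0.402, 0.005]
ft_force: [0.2, -0.1, 0.6]
gripper_width: 85.1
grip_force: 0.0
```

drive_tool:
  moves:
    - [[0,0,0,0.12],[0,0,0,0.12],[0,0,0,0.12],[0,0,0,0],[0,0,0,0]]

```text
clock: 15.98
eef_pos: [496.3, 22.0, 175.7]
eef_rot: [-0.0, 0.832, 0.555, -0.0]
ft_force: [-0.7, -0.6, -0.6]
gripper_width: 85.4
grip_force: 0.0
```

```bash
python3 kn.py wend; python3 st.py
```

```text
tcp px [276.97730463 215.87917235]
cap [232.56326531 210.90408163] [ 37  38 490] [465.8  39.1] J -81.8 31.9 d [-30.5   17.07]
cap [301.71087533 205.96816976] [ 22  21 377] [517.2  22.1] J -37.5 0.9 d [20.87  0.11]
t 16.03 J -57.47 6.74 z 175.7 yaw -0.394 q6 0.28 w 85.9 F u -0.1 v 0.3 z 0.3 Tz -0.021 [-0.027 -0.037 -0.021]
```

View pics/wend.png

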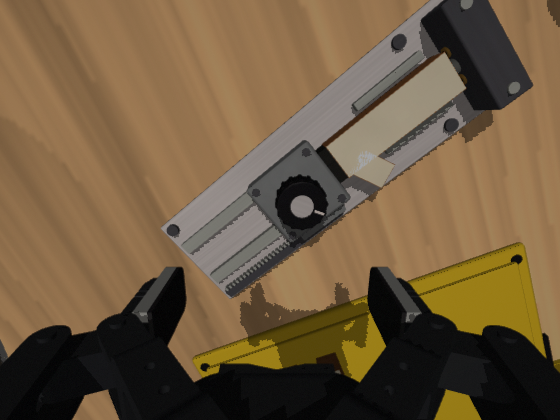

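The picture shows the numeral face up between the strips. The pad bears on its head at (330,163) and its foot is at the stop near (455,78). The knob is released, with the pad at x≈7.5 mm, which fits a stop about 7 mm proud.

```bash
python3 -c "
from workcell import order
print(order.finish_job())"
```

```text
the job is handed in; nothing more can be done
None
```

The numeral 1 lies face up between the guide strips, clamped against the stop at an estimated 15–18 N from noisy torque readings; the knob is released, nothing else was deliberately touched, and the job was handed in at about 16 s.

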